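# Swap two steel plates in a goldsmith's raked rack

### The arm

A 6-joint arm with a two-finger parallel gripper is mounted at the origin on the work surface. World frame = base frame: x ahead of the robot, y to its left, z up, the work surface at z = 0. Lengths are in m, angles in degrees, forces in N, time in s.
With the tool pointing down it reaches from about 0.3 to 0.75 m from the base axis. Payload 8.5 kg.
Tool frame: the origin (TCP) lies at the very end of the fingers, on their centre line; the grasp point (between the pads) lies 19 mm behind it; z points along the fingers, y is the line along which they close (so a half turn about z gives the same grasp; the last joint's range is limited). The gripper opens to 88 mm and grips with 3 to 60 N. Pads are 18 mm wide; open, the fingers measure 123 mm over their backs; the gripper's body (75 mm by 187 mm) begins 45 mm behind the grasp point.
Start: joints at [51.893, 21.807, 74.336, -0, 83.858, -12.336], TCP at [0.239, 0.495, 0.239] pointing down, gripper open.
Joint ranges: [-178.18, 178.18], [-50.72, 133.34], [12.68, 142.11], [-81.47, 261.47], [9.98, 163.14], [-165.26, 165.26]. Speed limits (degrees/s): [136.94, 136.94, 180, 180, 180, 180].

### API

Orientations are given as a 3x3 rotation matrix whose columns are the frame's x, y, z axes.
In Python, from plant import env, vision, spotter gives the robot as it stands.
- The arm moves only by the tool send_rows, never from a script. Its argument "increments" is text: rows parted by semicolons, each of 6 numbers parted by spaces: the shift along the tool's x, y, z as a fraction of full scale, then the turn, a rotation vector about the tool's x, y, z as a fraction of full scale. In form: tx ty tz ax ay az; .... A call has 1 to 10 rows; each row is the pose to reach, as a shift and turn from the pose commanded when the call began, along the tool's axes at that moment, turning the shorter way round; what a row does not reach only later rows make up. Full scale, the value 1, is 0.5 m for a shift and pi rad for a turn. A row lasts 1/12 s, in which the tool goes at most 41.7 mm and 7.16 degrees, less where a joint would pass 70% of its speed; a pose out of reach is approached as far as the arm can. A call with a number of a shift or a turn outside -1 to 1 is refused whole. A call with a gripper value outside its range is refused whole. "gripper" is the opening, from 0 (shut) to 1 (fully open), set as the call begins (left out, the last holds). The fingers move at their own pace and stop on an object; the grip force is fixed at half the most. Time passes only in rows, so rows that repeat a pose let the fingers close. It gives the time, the measured TCP pose, the force, the opening and the grip force at its end, in the units of the state.
- env.get_state(): the state, without advancing time (a new reading comes with each control period).
- vision.read_camera(name): name is "scene" or "side" or "wrist"; returns the picture (400x640x3 uint8, red, green, blue); there is no depth.
- vision.camera_info(name): a dict with "intrinsics" (3x3 intrinsics, pixels), "R" (3x3) and "t" (3): a world point X has camera coordinates R X + t; the wrist camera has in their place "mount" (4x4, takes a point from camera to tool coordinates, whose origin is the TCP and whose axes are the flange's). Camera axes: x right, y down, z forward; pixel columns grow to the right and rows downward; lengths in m; the calibration is good to about 2 mm. A picture is of the moment at which its call begins: read the wrist's pose just before it. camera_info takes no time and is no camera call.
- env.job_done(): hands the job in; it is judged then, once.
Trained networks look in the newest picture that a camera, given by its name, has taken for a name from the list of things; names that differ only in an ending like _2 or _b are one class to them, and where a whole thing is asked for, a point or a joint stands for the part that bears it (a point fixed in the world has none). Each returns a list of dicts, best first, with "conf" (0 to 1); they miss things now and then, are a little off and sometimes report something else, mostly with a low value. They report only what shows in the picture. A call takes as long as a camera call. They do not tell look-alikes from the thing itself.
- spotter.find_in(name, camera): "xyz" ([x, y, z] in m, in world coordinates, good to about 4 mm: the middle of the surface that is visible of it).
- spotter.silhouettes(name, camera): "mask" (400x640 bool, what is visible of it).
The state is a dict: "t": time; "joint_pos": joint angles; "dq": joint speeds; "joint_torque": joint torques, N m; "eef_pos": TCP position; "orientation": TCP orientation; "ft_force": force on the tool from outside, world axes, zero at the start; "moment": the same for the moment, N m; "finger_gap": finger opening in m; "grasp_force": force on a finger pad.
Only numpy, scipy, OpenCV 4.12 (cv2) and the standard library are available. Lean on these libraries where they do the work, as an engineer would, in place of code of your own. Each camera call takes 0.05 s, during which the arm holds its last target. There are 200 camera calls.

### The job

The two steel plates in the sloping wooden rack are in each other's place: swap them, so that each ends the same way up, pressed fully home, down to the floor of the outer slot that the other one came from, and let go. The empty middle slot is free for parking; leave the jar, ring stick, bench block and hammer where they are.

Things in the scene. Friction and masses are not known exactly. Their poses are not given: they have to be found in the camera images.
- rack: Fixed brown wooden rack, foot 115 x 280 x 12 mm. Origin: centre of the foot's underside; x away from the robot at yaw 0, y along the row of slots, z up. Its deck slopes 20 degrees (far edge higher) and carries 3 dark wooden blocks, nominally at y = +75, 0, -75 mm but screwed on by hand: each is up to 8 mm off to either side along y, unreported. See the points.
- slot_mouth (a point): Nominal centre of the middle slot's mouth, at (-16, 0, 83) mm in the rack frame (real slot: up to 8 mm off along rack y). Each block is 82 mm along the slope, 36 mm wide along y, 47 mm high square to the deck. Its slot is 63 mm along the slope, 10.4 mm wide along y, 41 mm deep, with 1.5 mm chamfers, and leads up and towards the robot along (-sin 20, 0, cos 20) of the rack frame.
- slot_floor (a point): Nominal centre of the middle slot's floor, at (-2, 0, 45) mm in the rack frame (real one up to 8 mm off along rack y). In each slot's -y wall, 21 mm below the mouth, a sprung steel bar (5 to 8 N) pushes the plate to the +y wall and grips it by friction: a plate does not drop home by itself but must be pressed down.
- tall_plate: Draw plate: steel slab 60 (x) x 8 (y) x 115 (z) mm with 4 rows of small pits, about 0.3 to 0.6 kg, at first in one outer slot (left or right at random). Origin: centre of its lower 60 x 8 mm edge; z runs up the plate to its top edge (so along the slot, leaning 20 degrees to the robot), y is its thickness. 74 mm of it stand out of the slot when home.
- short_plate: Disc-cutting plate: steel slab 60 (x) x 8 (y) x 95 (z) mm with 4 larger dark rounds, about 0.25 to 0.45 kg, at first in the other outer slot. Origin and axes as on the tall plate. 54 mm of it stand out of the slot when home.
- jar: Glass jar with a metal lid, 60 mm across, 75 mm high, beside the rack on its +y side; origin under its centre. Leave alone.
- ring_stick: Wooden ring stick: upright cone 130 mm high on a foot 68 mm across, beside the rack on its -y side; origin under its centre. Leave alone.
- bench_block: Dark steel block 60 x 60 x 22 mm on the bench beyond the rack; origin under its centre. Leave alone.
- hammer: Hammer about 220 mm long lying on the bench between robot and rack, roughly along y; handle to its own -x. Leave alone.
Not all that is in view belongs to the job. Leave any blue look-alike of the short_plate alone.

How it is judged (in metres and radians):
At the end, for the whole second after the job is handed in: Each plate stands, same way up, in the outer slot that the other came from: lower edge within 4 mm of the slot floor, leaning with the rack within 3.4 degrees and square to it within 4 degrees, at rest and let go (((y of tall_plate in the frame of rack between 0.061 and 0.089 m and x of tall_plate in the frame of rack between -0.00805212 and 0.00394788 m and z of each of tall_plate, short_plate in the frame of rack below 0.0486382 m and angle between tall_plate's own z axis and vertical between 0.29 and 0.41 rad and angle between the y axis of each of tall_plate, short_plate and the y axis of rack, either way round below 0.07 rad and distance of each of tall_plate, short_plate from where it was at the start of the episode above 0.11 m and linear speed of each of tall_plate, short_plate below 0.02 m/s and y of short_plate in the frame of rack between -0.089 and -0.061 m and x of short_plate in the frame of rack between -0.00805212 and 0.00394788 m and angle between short_plate's own z axis and vertical between 0.29 and 0.41 rad) or (y of tall_plate in the frame of rack between -0.089 and -0.061 m and x of tall_plate in the frame of rack between -0.00805212 and 0.00394788 m and z of each of tall_plate, short_plate in the frame of rack below 0.0486382 m and angle between tall_plate's own z axis and vertical between 0.29 and 0.41 rad and angle between the y axis of each of tall_plate, short_plate and the y axis of rack, either way round below 0.07 rad and distance of each of tall_plate, short_plate from where it was at the start of the episode above 0.11 m and linear speed of each of tall_plate, short_plate below 0.02 m/s and y of short_plate in the frame of rack between 0.061 and 0.089 m and x of short_plate in the frame of rack between -0.00805212 and 0.00394788 m and angle between short_plate's own z axis and vertical between 0.29 and 0.41 rad))); the robot touches nothing.
It fails at once if the glass jar is moved more than 25 mm (distance of jar from where it was at the start of the episode above 0.025 m).
It fails at once if the ring stick is moved more than 25 mm (distance of ring_stick from where it was at the start of the episode above 0.025 m).
It fails at once if the steel bench block is moved more than 25 mm (distance of bench_block from where it was at the start of the episode above 0.025 m).
It fails at once if the hammer is moved more than 25 mm (distance of hammer from where it was at the start of the episode above 0.025 m).
It also fails if it takes over 64 s, if anything falls off the work surface, if the arm or the gripper's body presses on something with over 40 N, if the wrist force passes 120 N, or if a joint passes its speed limit or range.

## Working session

There is one attempt and no reset: what is moved stays moved. The work goes in short steps, Python scripts to look and compute and a tool call to move; the robot and the scene stay as the last step left them, time stands still between calls to the robot, and variables do not carry over. Pictures are saved under pics/ and viewed, at most 10 in all, crops included, and the job is handed in when it is done.

Besides the shell and the picture viewer there is one more tool, called after ">>>" as name(argument=value, ...), one argument or row to a line, values as JSON. send_rows: Moves the arm, as the interface text tells. Shift numbers are shares of 0.5 m and turn numbers shares of pi rad, none past 1 either way. Its arguments: {"type":"object","properties":{"increments":{"type":"string"},"gripper":{"type":"number"}},"required":["increments"]}

```bash
ls; mkdir -p pics; python3 - <<'E'
from plant import env, vision, spotter
import cv2, numpy as np
s=env.get_state(); print(s['t'],s['eef_pos'],s['orientation'],s['ft_force'],s['finger_gap'])
a=vision.read_camera("scene"); b=vision.read_camera("side")
cv2.imwrite("pics/scene0.png",a[:,:,::-1]); cv2.imwrite("pics/side0.png",b[:,:,::-1])
for c in("scene","side"):
  i=vision.camera_info(c); print(c,i['intrinsics'].round(1).tolist(),(-i['R'].T@i['t']).round(3),i['R'].round(3).tolist())
  for n in("rack","tall_plate","short_plate","jar","ring_stick","hammer","bench_block"):
    print(n,[(round(d['conf'],2),np.round(d['xyz'],3).tolist()) for d in spotter.find_in(n,c)])
print(vision.camera_info("wrist"))
print(env.get_state()['t'])
E
```

```text
pics
0.0 [0.23894992 0.49506617 0.23814871] [[-9.00535002e-01  4.34782646e-01 -8.72205270e-04]
 [ 4.34783424e-01  9.00534329e-01 -1.13907189e-03]
 [ 2.90202097e-04 -1.40499450e-03 -9.99998971e-01]] [0.37132283 0.09841626 0.6994169 ] 0.08786619158006741
scene [[401.9, 0.0, 322.6], [0.0, 401.9, 198.3], [0.0, 0.0, 1.0]] [1.202 0.341 0.651] [[-0.42, 0.908, -0.014], [0.589, 0.26, -0.765], [-0.691, -0.33, -0.643]]
rack [(0.63, [0.562, 0.099, 0.028])]
tall_plate [(0.8, [0.503, 0.154, 0.125])]
short_plate [(0.77, [0.518, 0.003, 0.116]), (0.71, [0.406, -0.217, 0.008]), (0.7, [0.708, -0.05, 0.009])]
jar [(0.94, [0.508, 0.334, 0.051]), (0.28, [0.515, 0.006, 0.114]), (0.23, [0.567, -0.144, 0.02])]
ring_stick [(0.83, [0.563, -0.145, 0.018])]
hammer [(0.79, [0.392, 0.07, 0.024]), (0.43, [0.564, 0.096, 0.03])]
bench_block [(0.85, [0.674, 0.101, 0.024])]
side [[365.5, 0.0, 320.7], [0.0, 365.5, 201.4], [0.0, 0.0, 1.0]] [ 0.148 -0.459  0.633] [[0.759, -0.651, 0.018], [-0.394, -0.48, -0.784], [0.519, 0.587, -0.621]]
rack [(0.69, [0.496, -0.023, 0.019])]
tall_plate [(0.63, [0.483, 0.148, 0.121]), (0.51,
[... 178 characters left out ...]
.02, 0.022])]
jar [(0.64, [0.481, 0.317, 0.049])]
ring_stick [(0.94, [0.547, -0.157, 0.016])]
hammer [(0.9, [0.383, 0.071, 0.022])]
bench_block [(0.95, [0.651, 0.092, 0.024])]
{'intrinsics': array([[336.95320263,   0.        , 320.32513866],
       [  0.        , 336.95320263, 197.10699428],
       [  0.        ,   0.        ,   1.        ]]), 'mount': array([[ 3.45593155e-04, -9.60682905e-01, -2.77647683e-01,
         7.20579239e-02],
       [ 9.99999937e-01,  3.53612359e-04,  2.11915501e-05,
         6.86932575e-04],
       [ 7.78212922e-05, -2.77647673e-01,  9.60682967e-01,
        -1.46325562e-01],
       [ 0.00000000e+00,  0.00000000e+00,  0.00000000e+00,
         1.00000000e+00]])}
0.8
```

View pics/scene0.png

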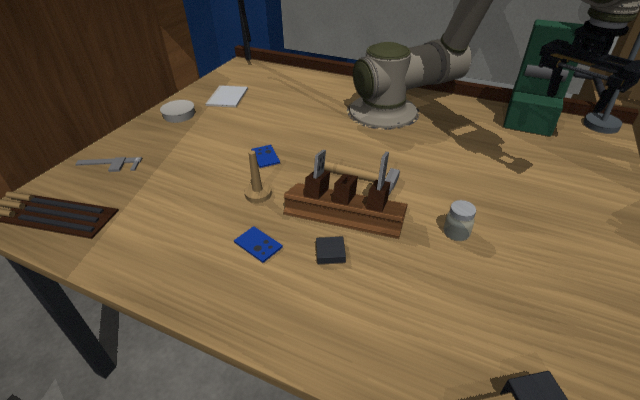

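View pics/side0.png

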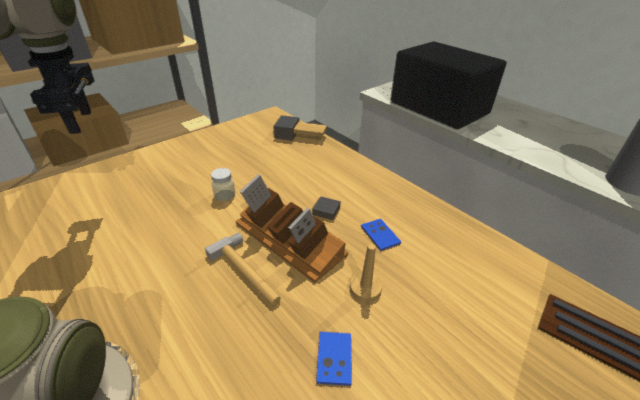

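```bash
cat > h.py <<'E'
from plant import env, vision, spotter
import numpy as np, cv2
from scipy.spatial.transform import Rotation as Ro
T20=np.radians(20); U=np.array([-np.sin(T20),0,np.cos(T20)])
def Rz(y): return Ro.from_euler('z',y,degrees=True).as_matrix()
def toolR(yaw):
    z=-U; y=np.array([0,1.,0]); return Rz(yaw)@np.c_[np.cross(y,z),y,z]
def rackpt(o,yaw,p): return np.asarray(o)+Rz(yaw)@np.asarray(p)
def plan(p,R):
    s=env.get_state(); E=np.array(s['orientation']); e=np.array(s['eef_pos'])
    d=E.T@(p-e)/.5; r=Ro.from_matrix(E.T@R).as_rotvec()/np.pi
    print('plan',d.round(4),r.round(4)); return d,r
E
python3 - <<'E'
from h import *
o=[.527,.077,0];yaw=5
m=rackpt(o,yaw,np.array([-.016,0,.083])+.17*U); print(m)
plan(m,toolR(yaw))
E
```

```text
[0.45313871 0.07053797 0.24274775]
plan [-0.7548 -0.5789 -0.008 ] [-0.0298 -0.1084 -0.1692]
```

>>> send_rows(
  increments="-0.755 -0.579 -0.008 -0.03 -0.108 -0.169; -0.755 -0.579 -0.008 -0.03 -0.108 -0.169; -0.755 -0.579 -0.008 -0.03 -0.108 -0.169; -0.755 -0.579 -0.008 -0.03 -0.108 -0.169; -0.755 -0.579 -0.008 -0.03 -0.108 -0.169; -0.755 -0.579 -0.008 -0.03 -0.108 -0.169; -0.755 -0.579 -0.008 -0.03 -0.108 -0.169; -0.755 -0.579 -0.008 -0.03 -0.108 -0.169; -0.755 -0.579 -0.008 -0.03 -0.108 -0.169; -0.755 -0.579 -0.008 -0.03 -0.108 -0.169",
  gripper=0.45,
)

```text
t: 1.63
eef_pos: [0.4269, 0.1215, 0.2428]
orientation: [[-0.936, -0.087, 0.341], [-0.081, 0.996, 0.03], [-0.342, 0.001, -0.94]]
ft_force: [0.9, 1.0, 0.0]
finger_gap: 0.0397
grasp_force: 0.0
```

```bash
python3 - <<'E'
from h import *
m=rackpt([.527,.077,0],5,np.array([-.016,0,.083])+.17*U)
plan(m,toolR(5))
E
```

```text
plan [-0.0408 -0.1061  0.0148] [ 0.0002  0.0001 -0.0002]
```

>>> send_rows(
  increments="-0.04 -0.106 0.015 0 0 0; -0.04 -0.106 0.015 0 0 0; -0.04 -0.106 0.015 0 0 0; -0.04 -0.106 0.015 0 0 0; -0.04 -0.106 0.015 0 0 0",
)

```text
t: 2.05
eef_pos: [0.4518, 0.0733, 0.2419]
orientation: [[-0.937, -0.087, 0.339], [-0.082, 0.996, 0.031], [-0.341, 0.001, -0.94]]
ft_force: [-0.3, -0.6, 0.3]
finger_gap: 0.04
grasp_force: 0.0
```

```bash
python3 - <<'E'
from h import *
s=env.get_state();print(s['t'],s['eef_pos'])
a=vision.read_camera("wrist"); np.savez("w1.npz",img=a,p=s['eef_pos'],R=s['orientation'])
cv2.imwrite("pics/w1.png",a[:,:,::-1])
for n in ("tall_plate","short_plate","rack"):
  print(n,[(round(d['conf'],2),np.round(d['xyz'],3).tolist()) for d in spotter.find_in(n,"wrist")])
E
```

```text
2.05 [0.45179768 0.07330743 0.24193092]
tall_plate [(0.6, [0.482, 0.15, 0.135]), (0.22, [0.495, 0.089, 0.026])]
short_plate [(0.89, [0.5, 0.007, 0.124]), (0.73, [0.689, -0.062, 0.009]), (0.58, [0.421, -0.2, 0.009])]
rack [(0.61, [0.495, 0.086, 0.026])]
```

View pics/w1.png

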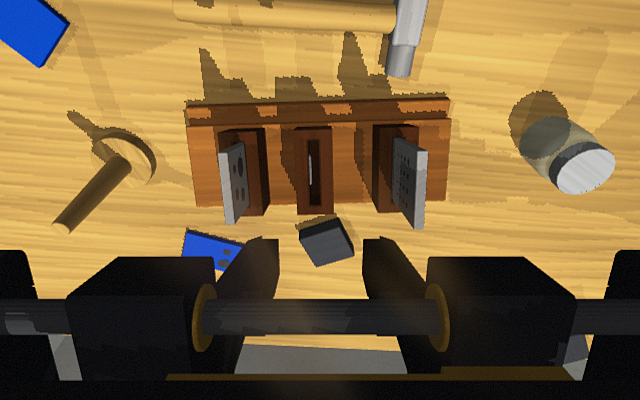

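```bash
python3 - <<'E'
from h import *
a=cv2.imread("pics/w1.png")[85:245,175:465]
cv2.imwrite("pics/w1c.png",cv2.resize(a,None,fx=2.75,fy=2.75,interpolation=cv2.INTER_CUBIC))
E
```

```text
(no output)
```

View pics/w1c.png

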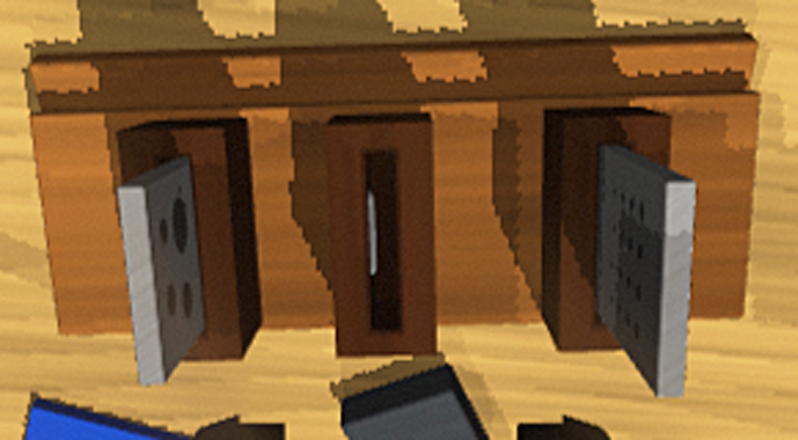

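```bash
cat > fit.py <<'E'
from h import *
from scipy.optimize import least_squares
d=np.load("w1.npz"); K=vision.camera_info("wrist"); M=K['mount']; K=K['intrinsics']
S=np.array([np.cos(T20),0,np.sin(T20)]); Y=np.array([0,1.,0])
F=np.array([-.002,0,.045]); MO=np.array([-.016,0,.083])
F=MO-.041*U
def px(c): return np.array(c)/2.75+[175,85]-.32
obs=[(px([(120,187),(142,183),(163,381),(140,384)]),.095,30,4,0),(px([(667,182),(694,182),(683,394),(657,394)]),.115,30,4,1),
 (px([(329,122),(432,122),(436,354),(338,355)]),.041,41,18,2),(px([(362,151),(397,151),(400,329),(371,329)]),.041,31.5+1.5,5.2+1.5,2)]
def proj(X):
    t=np.array(d['R']).T@(X-d['p']); c=M[:3,:3].T@(t-M[:3,3]); q=K@c; return q[:2]/q[2]
def res(v):
    r=[]
    for P,h,a,b,k in obs:
        for (i,j),p in zip([(-1,-1),(-1,1),(1,1),(1,-1)],P):
            l=F+h*U+S*i*a/1e3+Y*(j*b/1e3+v[3+k])
            if k<2: l=l+S*v[6+k]
            r+=list(proj(rackpt([v[0],v[1],0],v[2],l))-p)
    return np.array(r+[sum(v[3:6])*1e3*.3, *(v[6:8]*1e3*.7)])
f=least_squares(res,[.527,.077,5,-.075,.075,0,0,0],x_scale=[.01,.01,1,.01,.01,.01,.001,.001])
print(f.x.round(4),np.sqrt(np.mean(f.fun**2))); print(f.fun[:-3].reshape(-1,4,2).round(1).tolist())
E
python3 fit.py
```

```text
[ 5.2010e-01  7.8600e-02  6.6027e+00 -7.2500e-02  7.6200e-02 -3.7000e-03
 -1.0000e-04 -4.0000e-04] 0.9841715725688039
[[[-1.3, -1.0], [1.0, 0.2], [0.8, 0.9], [-0.5, 0.1]], [[-0.4, -0.7], [1.1, -1.0], [0.2, 0.9], [-0.9, 1.2]], [[-1.3, 0.6], [0.5, -0.4], [0.4, 0.1], [-0.5, 0.5]], [[-0.7, -1.5], [1.1, -1.8], [1.8, 1.7], [-1.4, 2.0]]]
```

```bash
sed -i 's/31.5+1.5,5.2+1.5/31.5,5.2/' fit.py; cat >> fit.py <<'E'
v=f.x; o=[v[0],v[1],0]
for k,h in ((0,.095),(1,.115)):
    print(np.round(rackpt(o,v[2],F+h*U+Y*v[3+k]),4))
p0=rackpt(o,v[2],F+.095*U+Y*v[3]); R=toolR(v[2])
plan(p0+.02*R[:,2]*-1,R); plan(p0+.034*R[:,2],R)
E
python3 fit.py
```

```text
[ 5.2000e-01  7.8600e-02  6.6043e+00 -7.2500e-02  7.6200e-02 -3.7000e-03
  0.0000e+00 -3.0000e-04] 0.6837945141274546
[[[-1.3, -1.0], [1.0, 0.2], [0.8, 0.9], [-0.5, 0.1]], [[-0.4, -0.7], [1.1, -1.0], [0.2, 0.9], [-0.9, 1.2]], [[-1.3, 0.5], [0.5, -0.6], [0.4, -0.0], [-0.5, 0.4]], [[1.0, 0.0], [-0.5, -0.3], [0.2, 0.1], [0.1, 0.4]]]
[0.4941 0.0026 0.1337]
[0.4702 0.1496 0.1525]
plan [ 0.0068 -0.1494  0.1879] [-0.0026 -0.0003 -0.008 ]
plan [ 0.0067 -0.1485  0.2959] [-0.0026 -0.0003 -0.008 ]
```

>>> send_rows(
  increments="0.007 -0.149 0.1 -0.0026 0 -0.008; 0.007 -0.149 0.1 -0.0026 0 -0.008; 0.007 -0.149 0.188 -0.0026 0 -0.008; 0.007 -0.149 0.188 -0.0026 0 -0.008; 0.007 -0.149 0.188 -0.0026 0 -0.008; 0.007 -0.149 0.188 -0.0026 0 -0.008; 0.007 -0.149 0.188 -0.0026 0 -0.008",
)

```text
t: 2.83
eef_pos: [0.4876, 0.0019, 0.1541]
orientation: [[-0.933, -0.115, 0.341], [-0.108, 0.993, 0.039], [-0.343, -0.001, -0.939]]
ft_force: [-0.1, 0.7, 0.5]
finger_gap: 0.0401
grasp_force: 0.0
```

```bash
python3 fit.py | tail -2; python3 - <<'E'
from h import *
a=vision.read_camera("wrist"); b=vision.read_camera("scene")
A=np.vstack([a[60:360,60:580],cv2.resize(b[130:260,240:465],(520,300),interpolation=cv2.INTER_CUBIC)])
cv2.imwrite("pics/c1.png",A[:,:,::-1])
E
```

```text
plan [0.0016 0.     0.0028] [-0.0003  0.0004  0.    ]
plan [1.800e-03 1.000e-04 1.108e-01] [-0.0003  0.0004  0.    ]
```

View pics/c1.png

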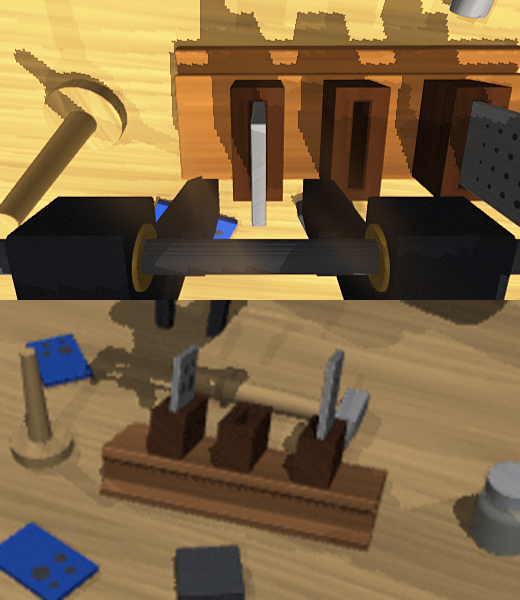

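The short plate (crop 258,170) sits midway between the fingers (215 and 305), and the middle slot is empty at (361,140). I'll descend and grip.

>>> send_rows(
  increments="0.0016 0 0.05 0 0 0; 0.0016 0 0.08 0 0 0; 0.0016 0 0.111 0 0 0; 0.0016 0 0.111 0 0 0; 0.0016 0 0.111 0 0 0; 0.0016 0 0.111 0 0 0",
)

```text
t: 3.43
eef_pos: [0.5057, 0.0031, 0.1012]
orientation: [[-0.933, -0.113, 0.34], [-0.107, 0.994, 0.038], [-0.342, -0.001, -0.94]]
ft_force: [-0.2, -0.4, 0.2]
finger_gap: 0.04
grasp_force: 0.0
```

>>> send_rows(
  increments="0 0 0 0 0 0; 0 0 0 0 0 0; 0 0 0 0 0 0; 0 0 0 0 0 0; 0 0 0 0 0 0; 0 0 0 0 0 0; 0 0 0 0 0 0; 0 0 0 0 0 0",
  gripper=0,
)

```text
t: 4.1
eef_pos: [0.5055, 0.0029, 0.1001]
orientation: [[-0.934, -0.113, 0.339], [-0.106, 0.994, 0.038], [-0.341, -0.0, -0.94]]
ft_force: [-2.7, -0.7, 4.8]
finger_gap: 0.0079
grasp_force: 30.0
```

>>> send_rows(
  increments="0 0 -0.03 0 0 0; 0 0 -0.06 0 0 0; 0 0 -0.09 0 0 0; 0 0 -0.12 0 0 0; 0 0 -0.12 0 0 0; 0 0 -0.12 0 0 0; 0 0 -0.12 0 0 0",
)

```text
t: 4.68
eef_pos: [0.4848, 0.0007, 0.1552]
orientation: [[-0.935, -0.113, 0.337], [-0.106, 0.994, 0.039], [-0.339, 0.001, -0.941]]
ft_force: [-0.2, -0.3, -3.8]
finger_gap: 0.0077
grasp_force: 30.0
```

>>> send_rows(
  increments="0 0.05 0 0 0 0; 0 0.1 0 0 0 0; 0 0.138 0 0 0 0; 0 0.138 0 0 0 0; 0 0.138 0 0 0 0; 0 0.138 0 0 0 0; 0 0.138 0 0 0 0",
)

```text
t: 5.27
eef_pos: [0.4776, 0.0685, 0.1558]
orientation: [[-0.934, -0.112, 0.338], [-0.105, 0.994, 0.038], [-0.34, 0.0, -0.94]]
ft_force: [-0.6, 0.4, -4.8]
finger_gap: 0.0077
grasp_force: 30.0
```

```bash
cat > chk.py <<'E'
import re
src=open('fit.py').read().split("v=f.x; o=")[0]
import io,contextlib
with contextlib.redirect_stdout(io.StringIO()): exec(src)
v=f.x;o=[v[0],v[1],0];s=env.get_state()
e=Rz(v[2]).T@(np.array(s['eef_pos'])-o); e=e-(F+.041*U)
print('t',s['t'],'along S',(e@S*1e3).round(2),'y',(e[1]*1e3).round(2),'above mouth',(e@U*1e3).round(2),'F',np.round(s['ft_force'],1),
 'rot err deg',np.degrees(Ro.from_matrix(np.array(s['orientation']).T@toolR(v[2])).as_rotvec()).round(2), s['finger_gap'])
E
python3 chk.py; python3 - <<'E'
from h import *
a=vision.read_camera("wrist"); b=vision.read_camera("side")
A=np.vstack([a[60:360,60:580],cv2.resize(b[160:290,220:390],(520,300),interpolation=cv2.INTER_CUBIC)])
cv2.imwrite("pics/c2.png",A[:,:,::-1])
E
```

```text
t 5.2667 along S -0.77 y -5.14 above mouth 77.79 F [-0.6  0.4 -4.8] rot err deg [-0.05 -0.11 -0.16] 0.007706888913289667
```

View pics/c2.png

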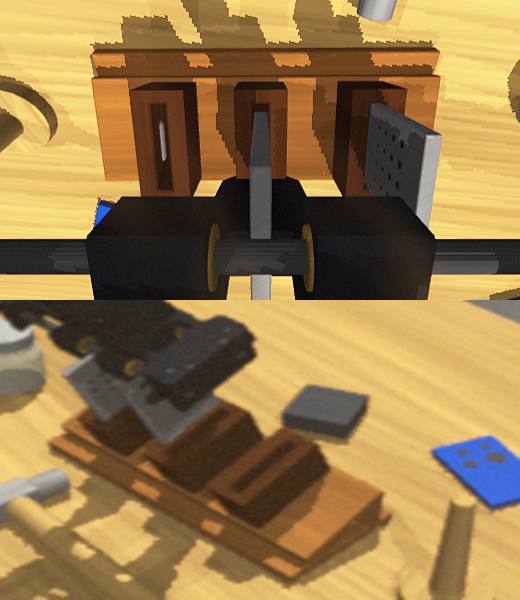

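Plate bottom (crop 261,110) sits over the middle slot (253–270), about 1 mm to its -y side. I'll shift it by 1 mm and enter gently.

>>> send_rows(
  increments="0 0.002 0 0 0 0; 0 0.002 0.015 0 0 0; 0 0.002 0.03 0 0 0; 0 0.002 0.037 0 0 0; 0 0.002 0.044 0 0 0; 0 0.002 0.05 0 0 0; 0 0.002 0.05 0 0 0",
)

```text
t: 5.95
eef_pos: [0.4858, 0.071, 0.1321]
orientation: [[-0.934, -0.113, 0.338], [-0.106, 0.994, 0.038], [-0.34, 0.0, -0.94]]
ft_force: [1.2, -1.4, -4.6]
finger_gap: 0.0076
grasp_force: 30.0
```

```bash
python3 chk.py
```

```text
t 5.95 along S -0.89 y -3.64 above mouth 52.61 F [ 1.2 -1.4 -4.6] rot err deg [-0.04 -0.11 -0.11] 0.0076150104595123546
```

>>> send_rows(
  increments="0 0 0.015 0 0 0; 0 0 0.03 0 0 0; 0 0 0.045 0 0 0; 0 0 0.055 0 0 0; 0 0 0.062 0 0 0; 0 0 0.066 0 0 0; 0 0 0.069 0 0 0; 0 0 0.069 0 0 0",
)

```text
t: 6.62
eef_pos: [0.4975, 0.0723, 0.1003]
orientation: [[-0.934, -0.113, 0.339], [-0.106, 0.994, 0.038], [-0.341, -0.0, -0.94]]
ft_force: [1.1, -4.2, -5.3]
finger_gap: 0.0073
grasp_force: 30.0
```

```bash
python3 chk.py
```

```text
t 6.6167 along S -0.79 y -3.67 above mouth 18.66 F [ 1.1 -4.2 -5.3] rot err deg [-0.05 -0.07 -0.1 ] 0.007301504355885807
```

>>> send_rows(
  increments="0 0 0 0 0 0; 0 0 0 0 0 0; 0 0 0 0 0 0; 0 0 0 0 0 0; 0 0 0 0 0 0; 0 0 -0.03 0 0 0; 0 0 -0.06 0 0 0; 0 0 -0.12 0 0 0; 0 0 -0.155 0 0 0; 0 0 -0.155 0 0 0",
  gripper=0.45,
)

```text
t: 7.45
eef_pos: [0.4716, 0.0694, 0.1763]
orientation: [[-0.932, -0.113, 0.344], [-0.107, 0.994, 0.038], [-0.346, -0.001, -0.938]]
ft_force: [0.5, -0.2, 0.6]
finger_gap: 0.0395
grasp_force: 0.0
```

>>> send_rows(
  increments="0 0.04 0 0 0 0; 0 0.08 0 0 0 0; 0 0.12 0 0 0 0; 0 0.159 0 0 0 0; 0 0.159 0 0 0 0; 0 0.159 0 0 0 0; 0 0.159 0 0 0 0",
)

```text
t: 8.03
eef_pos: [0.4623, 0.148, 0.1727]
orientation: [[-0.934, -0.113, 0.338], [-0.106, 0.994, 0.039], [-0.34, -0.0, -0.94]]
ft_force: [0.2, -0.4, 0.5]
finger_gap: 0.0395
grasp_force: 0.0
```

```bash
python3 chk.py;python3 - <<'E'
from h import *
a=vision.read_camera("wrist"); b=vision.read_camera("side")
A=np.vstack([a[60:360,60:580],cv2.resize(b[160:290,220:390],(520,300),interpolation=cv2.INTER_CUBIC)])
cv2.imwrite("pics/c3.png",A[:,:,::-1])
E
```

```text
t 8.0333 along S -0.67 y 75.62 above mouth 95.7 F [ 0.2 -0.4  0.5] rot err deg [-0.04 -0.1  -0.1 ] 0.03952954845822393
```

View pics/c3.png

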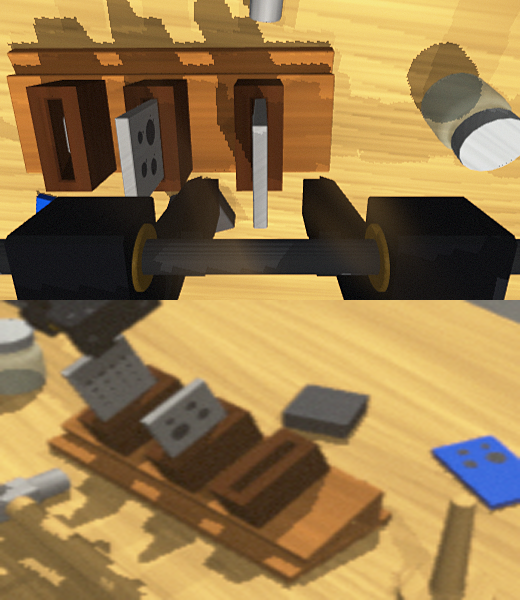

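The short plate is parked in the middle slot (crop 140,150). The tall plate (260,165) is centred between the fingers.

>>> send_rows(
  increments="0 0 0.04 0 0 0; 0 0 0.08 0 0 0; 0 0 0.121 0 0 0; 0 0 0.121 0 0 0; 0 0 0.121 0 0 0; 0 0 0.121 0 0 0",
)

```text
t: 8.63
eef_pos: [0.4829, 0.1504, 0.1171]
orientation: [[-0.934, -0.112, 0.339], [-0.106, 0.994, 0.038], [-0.342, 0.0, -0.94]]
ft_force: [0.6, 0.9, 1.5]
finger_gap: 0.0396
grasp_force: 0.0
```

>>> send_rows(
  increments="0 0 0 0 0 0; 0 0 0 0 0 0; 0 0 0 0 0 0; 0 0 0 0 0 0; 0 0 0 0 0 0; 0 0 0 0 0 0; 0 0 0 0 0 0; 0 0 0 0 0 0",
  gripper=0,
)

```text
t: 9.3
eef_pos: [0.4828, 0.1507, 0.1167]
orientation: [[-0.934, -0.113, 0.339], [-0.106, 0.994, 0.038], [-0.342, -0.0, -0.94]]
ft_force: [-2.5, -2.5, 5.2]
finger_gap: 0.0078
grasp_force: 30.0
```

```bash
python3 chk.py
```

```text
t 9.3 along S -0.39 y 75.84 above mouth 35.99 F [-2.5 -2.5  5.2] rot err deg [-0.06 -0.03 -0.09] 0.007820297107200547
```

>>> send_rows(
  increments="0 0 -0.03 0 0 0; 0 0 -0.06 0 0 0; 0 0 -0.1 0 0 0; 0 0 -0.14 0 0 0; 0 0 -0.18 0 0 0; 0 0 -0.218 0 0 0; 0 0 -0.218 0 0 0; 0 0 -0.218 0 0 0; 0 0 -0.218 0 0 0",
)

```text
t: 10.05
eef_pos: [0.4452, 0.1466, 0.2172]
orientation: [[-0.935, -0.113, 0.336], [-0.106, 0.994, 0.038], [-0.338, 0.0, -0.941]]
ft_force: [0.3, 0.1, -5.3]
finger_gap: 0.0075
grasp_force: 30.0
```

>>> send_rows(
  increments="0 -0.05 0 0 0 0; 0 -0.1 0 0 0 0; 0 -0.15 0 0 0 0; 0 -0.2 0 0 0 0; 0 -0.25 0 0 0 0; 0 -0.3 0 0 0 0; 0 -0.3 0 0 0 0; 0 -0.3 0 0 0 0; 0 -0.3 0 0 0 0",
)

```text
t: 10.8
eef_pos: [0.4624, -0.0022, 0.2176]
orientation: [[-0.935, -0.113, 0.336], [-0.105, 0.994, 0.039], [-0.339, 0.001, -0.941]]
ft_force: [0.2, 1.3, -5.4]
finger_gap: 0.0077
grasp_force: 30.0
```

```bash
python3 chk.py
```

```text
t 10.8 along S -1.51 y -73.64 above mouth 143.74 F [ 0.2  1.3 -5.4] rot err deg [ 0.03 -0.2  -0.16] 0.0076797733529290375
```

>>> send_rows(
  increments="-0.0016 -0.002 0.03 0 0 0; -0.0016 -0.002 0.06 0 0 0; -0.0016 -0.002 0.09 0 0 0; -0.0016 -0.002 0.115 0 0 0; -0.0016 -0.002 0.12 0 0 0; -0.0016 -0.002 0.12 0 0 0; -0.0016 -0.002 0.12 0 0 0",
)

```text
t: 11.38
eef_pos: [0.4839, -0.0005, 0.1629]
orientation: [[-0.934, -0.114, 0.339], [-0.107, 0.993, 0.039], [-0.341, 0.0, -0.94]]
ft_force: [0.6, -0.3, -5.4]
finger_gap: 0.008
grasp_force: 30.0
```

```bash
python3 chk.py;python3 - <<'E'
from h import *
a=vision.read_camera("wrist"); b=vision.read_camera("side")
A=np.vstack([a[60:360,60:580],cv2.resize(b[160:290,220:390],(520,300),interpolation=cv2.INTER_CUBIC)])
cv2.imwrite("pics/c4.png",A[:,:,::-1])
E
```

```text
t 11.3833 along S 0.07 y -74.43 above mouth 85.01 F [ 0.6 -0.3 -5.4] rot err deg [-0.02 -0.07 -0.06] 0.007969813673927727
```

View pics/c4.png

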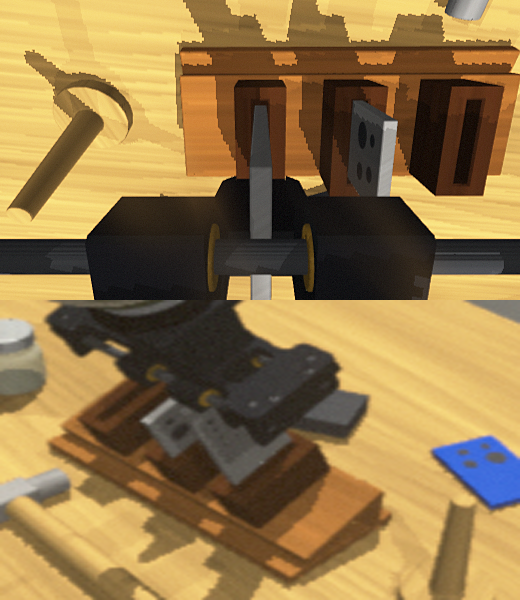

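Plate bottom (crop 260,107) lies over the right slot (251–269), so I'll insert.

>>> send_rows(
  increments="0.001 0 0.006 0 0 0; 0.001 0 0.012 0 0 0; 0.001 0 0.018 0 0 0; 0.001 0 0.025 0 0 0; 0.001 0 0.032 0 0 0; 0.001 0 0.032 0 0 0",
)

```text
t: 11.98
eef_pos: [0.4888, -0.0005, 0.1467]
orientation: [[-0.934, -0.113, 0.338], [-0.106, 0.994, 0.039], [-0.34, 0.001, -0.94]]
ft_force: [-0.8, 0.5, -4.9]
finger_gap: 0.0076
grasp_force: 30.0
```

```bash
python3 chk.py
```

```text
t 11.9833 along S -0.84 y -74.96 above mouth 68.1 F [-0.8  0.5 -4.9] rot err deg [-0.01 -0.13 -0.13] 0.007627158330903283
```

>>> send_rows(
  increments="0 0 0.015 0 0 0; 0 0 0.03 0 0 0; 0 0 0.045 0 0 0; 0 0 0.055 0 0 0; 0 0 0.06 0 0 0; 0 0 0.064 0 0 0; 0 0 0.067 0 0 0; 0 0 0.069 0 0 0; 0 0 0.069 0 0 0",
)

```text
t: 12.73
eef_pos: [0.4998, 0.0011, 0.1163]
orientation: [[-0.934, -0.114, 0.339], [-0.107, 0.993, 0.038], [-0.341, -0.0, -0.94]]
ft_force: [-16.0, 2.3, 18.8]
finger_gap: 0.0079
grasp_force: 30.1
```

```bash
python3 chk.py
```

```text
t 12.7333 along S -0.85 y -74.7 above mouth 35.73 F [-16.    2.3  18.8] rot err deg [-0.04 -0.05 -0.06] 0.007911679444026834
```

>>> send_rows(
  increments="0 0 0 0 0 0; 0 0 0 0 0 0; 0 0 0 0 0 0; 0 0 0 0 0 0; 0 0 0 0 0 0; 0 0 -0.03 0 0 0; 0 0 -0.07 0 0 0; 0 0 -0.115 0 0 0; 0 0 -0.115 0 0 0; 0 0 -0.115 0 0 0",
  gripper=0.45,
)

```text
t: 13.57
eef_pos: [0.4814, -0.0016, 0.1697]
orientation: [[-0.933, -0.113, 0.341], [-0.106, 0.994, 0.038], [-0.343, -0.001, -0.939]]
ft_force: [0.3, -0.8, -0.9]
finger_gap: 0.0396
grasp_force: 0.0
```

>>> send_rows(
  increments="0 0.05 0 0 0 0; 0 0.1 0 0 0 0; 0 0.142 0 0 0 0; 0 0.142 0 0 0 0; 0 0.142 0 0 0 0; 0 0.142 0 0 0 0",
)

```text
t: 14.07
eef_pos: [0.4732, 0.0688, 0.1684]
orientation: [[-0.934, -0.113, 0.338], [-0.106, 0.994, 0.039], [-0.34, 0.0, -0.94]]
ft_force: [0.6, -0.2, -0.5]
finger_gap: 0.0395
grasp_force: 0.0
```

```bash
python3 chk.py
```

```text
t 14.0667 along S -0.49 y -4.34 above mouth 91.04 F [ 0.6 -0.2 -0.5] rot err deg [-0.03 -0.12 -0.1 ] 0.03947322861029654
```

>>> send_rows(
  increments="0 0.001 0.04 0 0 0; 0 0.001 0.08 0 0 0; 0 0.001 0.12 0 0 0; 0 0.001 0.143 0 0 0; 0 0.001 0.143 0 0 0; 0 0.001 0.143 0 0 0; 0 0.001 0.143 0 0 0",
)

```text
t: 14.65
eef_pos: [0.4974, 0.0718, 0.1024]
orientation: [[-0.934, -0.112, 0.339], [-0.105, 0.994, 0.038], [-0.342, -0.0, -0.94]]
ft_force: [0.1, -0.3, 0.1]
finger_gap: 0.0398
grasp_force: 0.0
```

>>> send_rows(
  increments="0 0 0 0 0 0; 0 0 0 0 0 0; 0 0 0 0 0 0; 0 0 0 0 0 0; 0 0 0 0 0 0; 0 0 0 0 0 0; 0 0 0 0 0 0; 0 0 0 0 0 0",
  gripper=0,
)

```text
t: 15.32
eef_pos: [0.4973, 0.0723, 0.1021]
orientation: [[-0.934, -0.113, 0.339], [-0.106, 0.994, 0.038], [-0.341, -0.0, -0.94]]
ft_force: [-2.0, -2.6, 3.9]
finger_gap: 0.0078
grasp_force: 30.0
```

```bash
python3 chk.py
```

```text
t 15.3167 along S -0.33 y -3.66 above mouth 20.48 F [-2.  -2.6  3.9] rot err deg [-0.06 -0.04 -0.1 ] 0.007830614166187268
```

>>> send_rows(
  increments="0 0 -0.03 0 0 0; 0 0 -0.06 0 0 0; 0 0 -0.09 0 0 0; 0 0 -0.12 0 0 0; 0 0 -0.12 0 0 0; 0 0 -0.12 0 0 0; 0 0 -0.12 0 0 0",
)

```text
t: 15.9
eef_pos: [0.4765, 0.0702, 0.1572]
orientation: [[-0.935, -0.113, 0.337], [-0.106, 0.994, 0.039], [-0.339, 0.001, -0.941]]
ft_force: [-0.3, -0.1, -3.3]
finger_gap: 0.0078
grasp_force: 30.0
```

>>> send_rows(
  increments="0 0.05 0 0 0 0; 0 0.1 0 0 0 0; 0 0.157 0 0 0 0; 0 0.157 0 0 0 0; 0 0.157 0 0 0 0; 0 0.157 0 0 0 0; 0 0.157 0 0 0 0",
)

```text
t: 16.48
eef_pos: [0.4681, 0.1474, 0.1577]
orientation: [[-0.935, -0.112, 0.338], [-0.105, 0.994, 0.038], [-0.34, 0.0, -0.94]]
ft_force: [1.0, 0.5, -4.5]
finger_gap: 0.0076
grasp_force: 30.0
```

```bash
python3 chk.py
```

```text
t 16.4833 along S -0.44 y 74.34 above mouth 79.64 F [ 1.   0.5 -4.5] rot err deg [-0.05 -0.13 -0.16] 0.007641150586132969
```

>>> send_rows(
  increments="0 0.001 0.015 0 0 0; 0 0.001 0.03 0 0 0; 0 0.001 0.037 0 0 0; 0 0.001 0.044 0 0 0; 0 0.001 0.052 0 0 0; 0 0.001 0.052 0 0 0",
)

```text
t: 16.98
eef_pos: [0.4768, 0.1495, 0.133]
orientation: [[-0.934, -0.113, 0.338], [-0.106, 0.994, 0.038], [-0.34, 0.0, -0.94]]
ft_force: [-0.1, 0.1, -3.3]
finger_gap: 0.0075
grasp_force: 30.0
```

```bash
python3 chk.py
```

```text
t 16.9833 along S -0.53 y 75.35 above mouth 53.44 F [-0.1  0.1 -3.3] rot err deg [-0.04 -0.13 -0.13] 0.007523890652669594
```

In the slot by 8 mm. About 33 mm is left, plus a slight press.

>>> send_rows(
  increments="0 0 0.015 0 0 0; 0 0 0.03 0 0 0; 0 0 0.045 0 0 0; 0 0 0.055 0 0 0; 0 0 0.06 0 0 0; 0 0 0.064 0 0 0; 0 0 0.068 0 0 0; 0 0 0.071 0 0 0; 0 0 0.071 0 0 0",
)

```text
t: 17.73
eef_pos: [0.4882, 0.1509, 0.1022]
orientation: [[-0.933, -0.114, 0.34], [-0.107, 0.994, 0.038], [-0.342, -0.001, -0.94]]
ft_force: [-14.8, -4.7, 19.7]
finger_gap: 0.0076
grasp_force: 30.0
```

```bash
python3 chk.py
```

```text
t 17.7333 along S -0.26 y 75.5 above mouth 20.48 F [-14.8  -4.7  19.7] rot err deg [-0.06  0.02 -0.06] 0.007603924024739748
```

>>> send_rows(
  increments="0 0 0 0 0 0; 0 0 0 0 0 0; 0 0 0 0 0 0; 0 0 0 0 0 0; 0 0 0 0 0 0; 0 0 -0.03 0 0 0; 0 0 -0.09 0 0 0; 0 0 -0.15 0 0 0; 0 0 -0.2 0 0 0; 0 0 -0.2 0 0 0",
  gripper=0.45,
)

```text
t: 18.57
eef_pos: [0.4554, 0.1473, 0.1987]
orientation: [[-0.932, -0.113, 0.346], [-0.106, 0.994, 0.039], [-0.348, -0.0, -0.938]]
ft_force: [0.6, 1.6, 0.8]
finger_gap: 0.0395
grasp_force: 0.0
```

>>> send_rows(
  increments="0 -0.05 -0.05 0 0 0; 0 -0.1 -0.08 0 0 0; 0 -0.15 -0.1 0 0 0; 0 -0.15 -0.1 0 0 0; 0 -0.15 -0.1 0 0 0; 0 -0.15 -0.1 0 0 0",
)

```text
t: 19.07
eef_pos: [0.4463, 0.0709, 0.2406]
orientation: [[-0.935, -0.113, 0.338], [-0.106, 0.994, 0.039], [-0.34, 0.001, -0.941]]
ft_force: [0.2, 0.8, -1.0]
finger_gap: 0.0394
grasp_force: 0.0
```

```bash
python3 chk.py;python3 - <<'E'
from h import *
a=vision.read_camera("wrist"); b=vision.read_camera("side")
A=np.vstack([a[60:360,60:580],cv2.resize(b[160:290,220:390],(520,300),interpolation=cv2.INTER_CUBIC)])
cv2.imwrite("pics/c5.png",A[:,:,::-1])
E
```

```text
t 19.0667 along S -0.67 y 0.86 above mouth 167.99 F [ 0.2  0.8 -1. ] rot err deg [-0.02 -0.14 -0.15] 0.03937466150507766
```

View pics/c5.png

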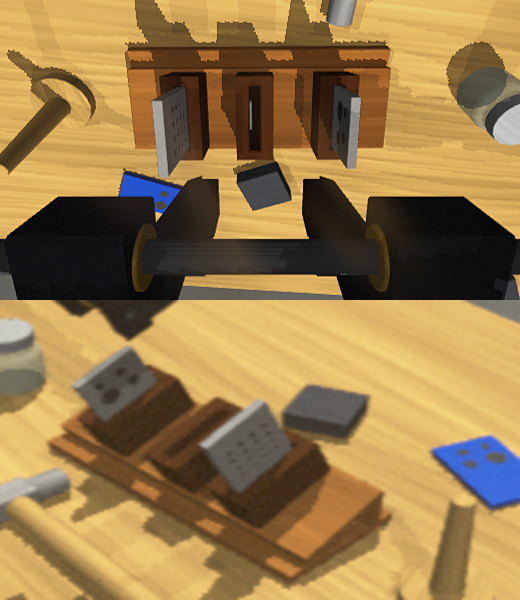

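The plates are swapped: the tall one is at crop (170,130) and the short one at (345,125). Each met its slot floor with about 23 N, at the home height measured before, and everything else is where it was.

```bash
python3 -c "
from plant import env
print(env.job_done())"
```

```text
the job is handed in; nothing more can be done
None
```

I swapped the plates, pressed each to its slot floor (about 23 N of contact) and let go, then handed the job in at about 19 s with the jar, ring stick, bench block and hammer untouched; no verdict was returned.

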